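Index the bench selector three clicks from its stop and lock it

TASK

Set the green bench indexer to its third click. First turn its red lever anticlockwise all the way back to the end stop, then turn it clockwise exactly three clicks from the stop and let it sit in that notch; finally push the yellow-tabbed lock bolt fully in so the index wheel is locked there. Leave the jar, the small carton and the wooden block standing where they are.

Things in the scene. Friction and masses are not known exactly. Their poses are not given: they have to be found in the camera images.
- indexer: Selector base: fixed round green casting, 230 mm across, 40 mm high; origin under its centre, z up. Angles here are in this frame, anticlockwise from its +x seen from above. Dots on its top at radius 94 mm mark the lever positions: red at the end stop (252 deg), then white ones clockwise every 24 deg to 132 deg. Grey blocks 70 mm high at +48 deg (detent) and -48 deg (bolt guide).
- hub (a point): Centre of the wheel axis on the base top, 40 mm above the bench. A wheel 108 mm across with 15 upright steel pins turns about this vertical axis and carries the lever; its hub reaches 88 mm above the bench. Steel stop pegs, 14 mm thick and 74 mm high over the bench, stand 73 mm from the axis at 264.5 and 119.5 deg.
- selector (a joint): Lever angle in rad: 0 at the end stop, growing clockwise from above; the lever points at 252 deg minus it. A notch every 0.419 rad (24 deg), 0 to 5; starts anywhere from notch 1 to 5. A spring pulls it into each notch; the ridge is half way. It takes 4 to 6 N at the post to pass a ridge, then it snaps by itself into the next notch ahead of whatever pushes. Third click: 1.257 rad, lever at 180 deg.
- lever_post (a point): Red upright post at the end of the lever: 18 mm diameter, from 78 to 125 mm above the bench, with a 25 mm ball on top reaching 141 mm; 75 mm from the hub axis. The point is on the post's axis, 100 mm above the bench. The dark steel lever arm below it is 14 mm wide, its top 78 mm above the bench.
- lock_bolt (a joint): Slide of the lock bolt in m: 0 fully out, 0.020 fully in (hard stop). It moves straight towards the hub along the radius at -48 deg and stays where left (friction about 1.5 N). Its tip enters between two wheel pins only when the wheel sits in a notch, and then holds the wheel. Starts within 2 mm of fully out.
- bolt_tab (a point): Yellow upright tab of the lock bolt: 9 mm thick along the radius, 34 mm wide, from 52 to 116 mm above the bench. The point is in its middle, 100 mm above the bench, 112 mm from the hub axis when out and 92 mm when in. Push its outer face towards the hub.
- jar: Bystander: white jar of screws with a red lid, 71 mm diameter, 76 mm high; origin under its centre.
- seal_box: Bystander: small white and green carton, 46 x 85 x 40 mm; origin under its centre.
- oil_block: Bystander: wooden block, 56 x 112 x 34 mm; origin under its centre.

How it is judged:
By the outcome, as a careful person would: the job done as asked, in the order asked, and still so for the second after the job is handed in, with the robot touching nothing.
It also fails if it takes over 72 s, if anything falls off the work surface, if the arm or the gripper's body presses on something with over 40 N, if the wrist force passes 120 N, or if a joint passes its speed limit or range.

ROBOT

A 7-joint arm with a two-finger parallel gripper is mounted at the origin on a cart in front of the work surface, level with it; the furniture and walls round the work are solid. World frame = base frame: x ahead of the robot, y to its left, z up, the work surface at z = 0. Lengths are in m, angles in degrees, forces in N, time in s.
With the tool pointing down it reaches from about 0.425 to 0.95 m from the base axis. Payload 4.7 kg.
Tool frame: the origin (TCP) lies on the centre line of the jaws, within the pads' length; the fingertips stand 11 mm ahead of it and the grasp point (between the pads) lies 8 mm behind it; z points along the fingers, y is the line along which they close (so a half turn about z gives the same grasp; the last joint's range is limited). The gripper opens to 85 mm and grips with 20 to 120 N. Pads are 22 mm wide; open, the fingers measure 114 mm over their backs; the gripper's body (76 mm by 85 mm) begins 54 mm behind the grasp point. The pads swing forward as they close: fully open they stand 13 mm farther back than shut.
Start: joints at [68.36, 26.849, -2.785, 87.806, 1.381, 65.374, -4.715], TCP at [0.231, -0.634, 0.242] pointing down, gripper open.
Joint ranges: [-148.3, 148.3], [-19.14, 114.17], [-79.39, 73.82], [5.75, 140.21], [-59.74, 239.74], [12.07, 113.84], [-152.46, 152.46]. Speed limits (degrees/s): [147.25, 147.25, 180, 180, 180, 180, 180].

INTERFACE

Orientations are given as a 3x3 rotation matrix whose columns are the frame's x, y, z axes.
In Python, from cell import ctrl gives the robot as it stands.
- The arm moves only by the tool servo_tool, never from a script. Its argument "targets" is a list of rows, each a list of 2 entries, a list of its own where there are three numbers: the shift along the world's x, y, z in cm, then the turn, a rotation vector about the world's x, y, z in rad. In form: [[[x, y, z], [rx, ry, rz]], ...]. A call has 1 to 10 rows; each row shifts and turns the commanded pose from where the row before left it; what a row does not reach is not made up. A row lasts 1/10 s, in which the tool goes at most 50 mm and 8.59 degrees, less where a joint would pass 70% of its speed; a pose out of reach is approached as far as the arm can. A call with a gripper value outside its range is refused whole. "gripper" is the opening, from -1 (shut) to 1 (fully open), set as the call begins (left out, the last holds). The fingers move at their own pace and stop on an object; "force" is the grip in N (left out, the last holds). Time passes only in rows, so rows that do not move let the fingers close. It gives the time, the measured TCP pose, the force, the opening and the grip force at its end, in the units of the state.
- ctrl.get_state(): the state, without advancing time (a new reading comes with each control period).
- ctrl.get_image(name): name is "side" or "top" or "wrist"; returns the picture (400x640x3 uint8, red, green, blue); there is no depth.
- ctrl.calibration(name): a dict with "K" (3x3 intrinsics, pixels), "k1" (the pictures are not rectified: a ray, as slopes to the right and down, at radius r is drawn at 1 + k1 r^2 times it, then the intrinsics apply), "R" (3x3) and "t" (3): a world point X has camera coordinates R X + t; the wrist camera has in their place "hand_eye" (4x4, takes a point from camera to tool coordinates, whose origin is the TCP and whose axes are the flange's). Camera axes: x right, y down, z forward; pixel columns grow to the right and rows downward; lengths in m; the calibration is good to about 2 mm. A picture is of the moment at which its call begins: read the wrist's pose just before it. calibration takes no time and is no camera call.
- ctrl.hand_in(): hands the job in; it is judged then, once.
The state is a dict: "time": time; "qpos": joint angles; "joint_velocities": joint speeds; "tau": joint torques, N m; "tcp_pos": TCP position; "eef_rot": TCP orientation; "force": force on the tool from outside, world axes, zero at the start; "torque": the same for the moment, N m; "opening": finger opening in m; "finger_force": force on a finger pad.
Only numpy, scipy, OpenCV 4.12 (cv2) and the standard library are available. Lean on these libraries where they do the work, as an engineer would, in place of code of your own. Each camera call takes 0.05 s, during which the arm holds its last target. There are 200 camera calls.

## Working session

There is one attempt and no reset: what is moved stays moved. The work goes in short steps, Python scripts to look and compute and a tool call to move; the robot and the scene stay as the last step left them, time stands still between calls to the robot, and variables do not carry over. Pictures are saved under pics/ and viewed, at most 10 in all, crops included, and the job is handed in when it is done.

Besides the shell and the picture viewer there is one more tool, called after "Emit:" by a JSON object that holds its "api" and its "payload", one argument or row to a line. servo_tool: Moves the arm, as the interface text tells. Its arguments: {"type":"object","properties":{"targets":{"type":"array","items":{"type":"array"}},"gripper":{"type":"number"},"force":{"type":"number"}},"required":["targets"]}

```bash
mkdir -p pics; python3 - <<'E'
from cell import ctrl
import cv2,numpy as np
s=ctrl.get_state();print(s['time'],s['tcp_pos'],np.round(s['eef_rot'],3).tolist(),s['opening'])
for n in ['top','side']:
    cv2.imwrite(f'pics/{n}0.png',ctrl.get_image(n)[...,::-1])
    print(n,ctrl.calibration(n))
E
```

```text
0.0 [ 0.23053825 -0.6338052   0.2412562 ] [[0.94, 0.342, -0.001], [0.342, -0.94, 0.002], [-0.0, -0.002, -1.0]] 0.08539528148343088
top {'K': array([[518.5580276 ,   0.        , 312.78197586],
       [  0.        , 518.5580276 , 202.02759751],
       [  0.        ,   0.        ,   1.        ]]), 'k1': 0.02141092135756739, 'R': array([[-0.01741477, -0.99984497,  0.00260011],
       [-0.9855832 ,  0.01672854, -0.16836246],
       [ 0.16829286, -0.00549462, -0.98572173]]), 't': array([-0.03236365,  0.52589166,  1.21171394])}
side {'K': array([[420.92242842,   0.        , 311.17541841],
       [  0.        , 420.92242842, 199.59034453],
       [  0.        ,   0.        ,   1.        ]]), 'k1': -0.007206238779459723, 'R': array([[-0.93668396, -0.34969086,  0.01842428],
       [-0.14266205,  0.33302753, -0.93206234],
       [ 0.31979789, -0.87567629, -0.36182916]]), 't': array([0.46961866, 0.16821997, 0.76700604])}
```

View pics/top0.png

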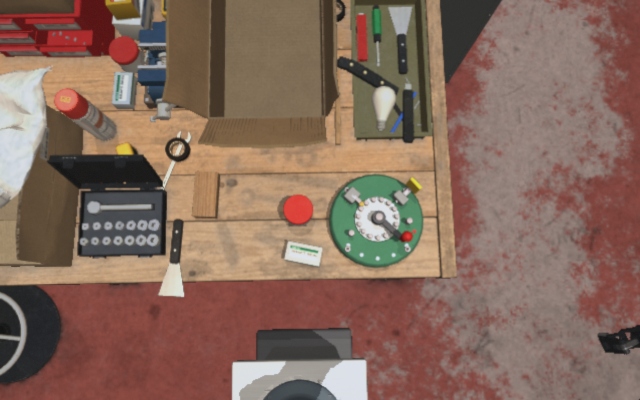

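View pics/side0.png

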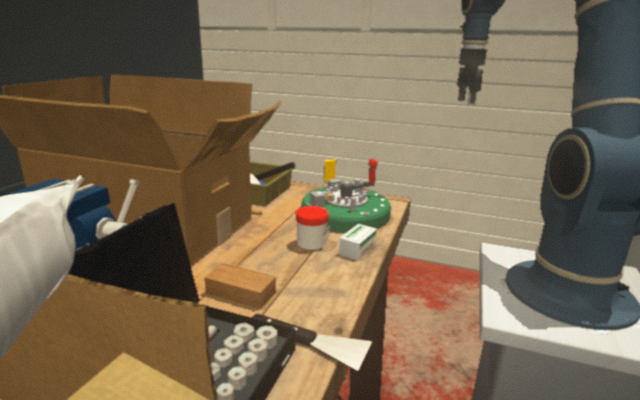

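Top view: indexer centred at about (377,221), lever ball at (407,237), yellow tab at (415,185), detent block at (352,194). The jar is at (298,209) and the carton at (303,253). Next I measure these precisely.

```bash
cat > h.py <<'E'
import cv2,numpy as np
from cell import ctrl
C=ctrl.calibration('top')
D=np.array([C['k1'],0,0,0,0.])
def ray(uv):
    p=cv2.undistortPoints(np.array([[uv]],float),C['K'],D)[0,0]
    return -C['R'].T@C['t'], C['R'].T@np.array([p[0],p[1],1])
def at(uv,z):
    o,d=ray(uv); return o+d*(z-o[2])/d[2]
def blobs(im,lo,hi,box,amin=4):
    h=cv2.cvtColor(im,cv2.COLOR_RGB2HSV); m=cv2.inRange(h,np.array(lo),np.array(hi))
    k=np.zeros_like(m); x0,y0,x1,y1=box; k[y0:y1,x0:x1]=m[y0:y1,x0:x1]
    n,l,s,c=cv2.connectedComponentsWithStats(k)
    return [(int(s[i,4]),c[i]) for i in range(1,n) if s[i,4]>=amin],k
E
python3 - <<'E'
from h import *
im=cv2.imread('pics/top0.png')[...,::-1].copy()
B=(320,165,432,275)
b,m=blobs(im,(65,120,40),(90,255,255),B,200)
print('green',b)
pts=cv2.findNonZero(m); hull=cv2.convexHull(pts); 
W=np.array([at(p[0]+0.0,0.04)[:2] for p in hull])
# circle fit
A=np.c_[2*W,np.ones(len(W))]; s=np.linalg.lstsq(A,(W**2).sum(1),rcond=None)[0]
c=s[:2]; print('hull centre',c,'r',np.sqrt(s[2]+c@c), 'res',np.abs(np.hypot(*(W-c).T)-np.sqrt(s[2]+c@c)).max())
for n,lo,hi,z in [('red',(0,150,80),(6,255,255),.128),('yel',(22,150,120),(32,255,255),.116),('wht',(0,0,185),(179,60,255),.04)]:
    for a,p in blobs(im,lo,hi,B,3)[0]:
        w=at(p,z)[:2]; d=w-c; print(n,a,p.round(1),w.round(4),'r %.3f ang %.1f'%(np.hypot(*d),np.degrees(np.arctan2(d[1],d[0]))))
cv2.imwrite('pics/crop.png',cv2.resize(im[165:275,320:432,::-1],None,fx=5.4,fy=5.4,interpolation=cv2.INTER_CUBIC))
E
```

```text
green []Traceback (most recent call last):
  File "<stdin>", line 6, in <module>
cv2.error: OpenCV(4.12.0) /io/opencv/modules/imgproc/src/convhull.cpp:143: error: (-215:Assertion failed) total >= 0 && (depth == CV_32F || depth == CV_32S) in function 'convexHull'
```

```bash
cat > m.py <<'E'
from h import *
import sys
im=cv2.imread(sys.argv[1])[...,::-1].copy()
h=cv2.cvtColor(im,cv2.COLOR_RGB2HSV); print(h[255,372],h[225,335],h[185,415],h[237,407])
B=(320,165,432,275)
b,m=blobs(im,(55,90,25),(95,255,255),B,200)
print('green',b)
pts=cv2.findNonZero(m); hull=cv2.convexHull(pts)
W=np.array([at(p[0]+0.0,0.04)[:2] for p in hull])
A=np.c_[2*W,np.ones(len(W))]; s=np.linalg.lstsq(A,(W**2).sum(1),rcond=None)[0]
c=s[:2]; print('hull centre',c,'r',np.sqrt(s[2]+c@c), 'res',np.abs(np.hypot(*(W-c).T)-np.sqrt(s[2]+c@c)).max())
for n,lo,hi,z in [('red',(0,150,80),(6,255,255),.128),('yel',(22,150,120),(32,255,255),.116),('wht',(0,0,160),(179,70,255),.04)]:
    for a,p in blobs(im,lo,hi,B,3)[0]:
        w=at(p,z)[:2]; d=w-c; print(n,a,p.round(1),w.round(4),'r %.3f ang %.1f'%(np.hypot(*d),np.degrees(np.arctan2(d[1],d[0]))))
cv2.imwrite('pics/crop.png',cv2.resize(im[165:275,320:432,::-1],None,fx=5.4,fy=5.4,interpolation=cv2.INTER_CUBIC))
E
python3 m.py pics/top0.png
```

```text
[ 70  98 143] [ 70  99 141] [ 23 189 155] [  1 189 216]
green [(844, array([376.20971564, 186.26421801])), (2158, array([360.84383689, 237.29518072])), (635, array([410.97322835, 217.5511811 ]))]
hull centre [ 0.47981258 -0.19270764] r 0.11011144738793692 res 0.0015697049133754776
red 85 [406.4 236. ] [ 0.4305 -0.2486] r 0.075 ang -131.4
red 6 [413.8 230.8] [ 0.4418 -0.2659] r 0.082 ang -117.4
yel 56 [415.3 183. ] [ 0.5533 -0.2771] r 0.112 ang -49.0
wht 4 [346.2 188. ] [ 0.5594 -0.1238] r 0.105 ang 40.9
wht 128 [353.  195.1] [ 0.5415 -0.1397] r 0.081 ang 40.7
wht 112 [402.3 195.6] [ 0.5381 -0.2597] r 0.089 ang -49.0
wht 1166 [375.9 218. ] [ 0.4843 -0.1934] r 0.005 ang -8.5
wht 40 [379.1 216.2] [ 0.4885 -0.2013] r 0.012 ang -44.4
wht 25 [409.4 220. ] [ 0.4779 -0.2741] r 0.081 ang -91.3
wht 27 [351.4 232.3] [ 0.4506 -0.1331] r 0.066 ang 116.1
wht 40 [347.7 246.8] [ 0.4159 -0.1232] r 0.094 ang 132.6
wht 31 [407.2 246.8] [ 0.4135 -0.2656] r 0.099 ang -132.3
wht 39 [320.8 252.3] [ 0.4037 -0.0586] r 0.154 ang 119.6
wht 18 [361.2 254.5] [ 0.3969 -0.155 ] r 0.091 ang 155.5
wht 19 [393.2 254.6] [ 0.3953 -0.2314] r 0.093 ang -155.4
wht 20 [377.1 258. ] [ 0.3878 -0.1926] r 0.092 ang 179.9
```

View pics/crop.png

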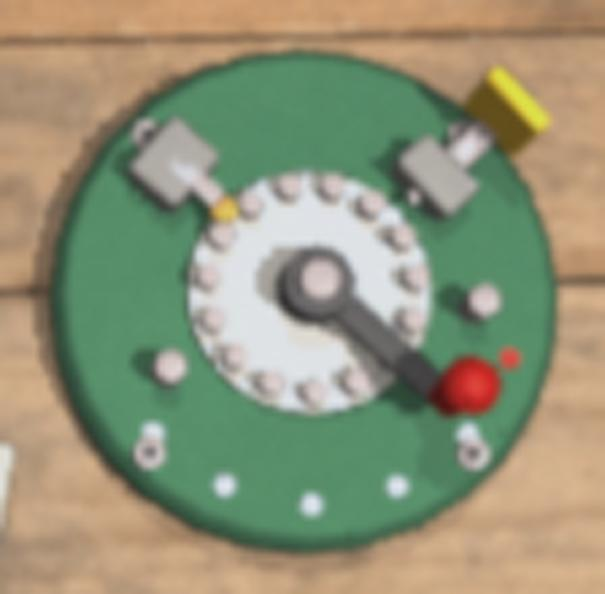

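Hub is at about (0.482, -0.193), frame rotation about 0, and the lever is at about 228°, so notch 1. The plan is to straddle the post with the fingers part open and the tool's y axis along -48°. That axis also suits the bolt push later.

Emit:
{"api": "servo_tool", "payload": {
  "targets": [
    [[1,1.92,0],[0,0,0.0192]],
    [[1,1.92,0],[0,0,0.0192]],
    [[1,1.92,0],[0,0,0.0192]],
    [[1,1.92,0],[0,0,0.0192]],
    [[1,1.92,0],[0,0,0.0192]],
    [[1,1.92,0],[0,0,0.0192]],
    [[1,1.92,0],[0,0,0.0192]],
    [[1,1.92,0],[0,0,0.0192]],
    [[1,1.92,0],[0,0,0.0192]],
    [[1,1.92,0],[0,0,0.0192]]
  ],
  "gripper": 0.2,
  "force": 20
}}

```text
time: 1.1
tcp_pos: [0.3315, -0.4407, 0.2424]
eef_rot: [[0.856, 0.516, 0.0], [0.516, -0.856, -0.0], [0.0, 0.0, -1.0]]
force: [-0.3, -0.3, -0.6]
opening: 0.0518
finger_force: 0.0
```

Emit:
{"api": "servo_tool", "payload": {
  "targets": [
    [[1,1.93,0],[0,0,0.0192]],
    [[1,1.93,0],[0,0,0.0192]],
    [[1,1.93,0],[0,0,0.0192]],
    [[1,1.93,0],[0,0,0.0192]],
    [[1,1.93,0],[0,0,0.0192]],
    [[1,1.93,0],[0,0,0.0192]],
    [[1,1.93,0],[0,0,0.0192]],
    [[1,1.93,0],[0,0,0.0192]],
    [[1,1.93,0],[0,0,0.0192]],
    [[1,1.93,0],[0,0,0.0192]]
  ]
}}

```text
time: 2.1
tcp_pos: [0.4315, -0.2477, 0.2423]
eef_rot: [[0.742, 0.67, 0.0], [0.67, -0.742, -0.0], [0.0, 0.0, -1.0]]
force: [-0.6, -0.4, 0.1]
opening: 0.051
finger_force: 0.0
```

```bash
python3 - <<'E'
from h import *
s=ctrl.get_state();print(s['time'],s['tcp_pos'],np.round(s['eef_rot'],3).tolist(),s['opening'],s['force'],np.round(s['qpos']))
a=ctrl.get_image('top');b=ctrl.get_image('wrist')
cv2.imwrite('pics/tw1.png',np.hstack([cv2.resize(a[130:300,300:460],(480,510)),b[:,160:480][:400]] if 0 else [cv2.resize(a[130:300,300:460],(376,400)),b[:,120:520]])[...,::-1])
E
```

```text
2.1 [ 0.43153961 -0.24774956  0.24234645] [[0.742, 0.67, 0.0], [0.67, -0.742, -0.0], [0.0, 0.0, -1.0]] 0.05098583575016963 [-0.59871048 -0.42261921  0.06307027] [ 41.  11. -19. 111.   4.  59. -27.]
```

View pics/tw1.png

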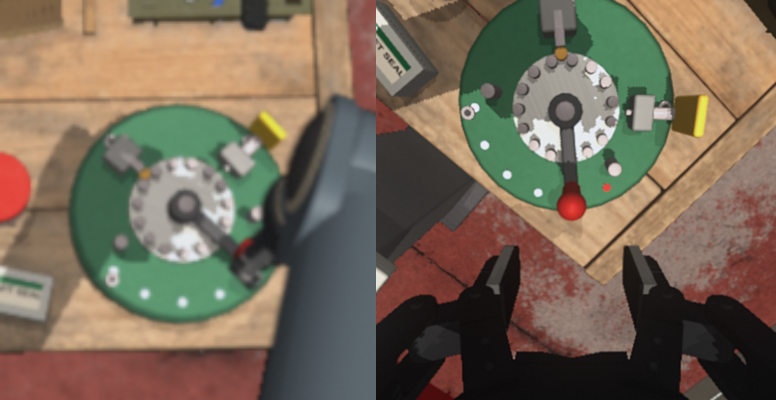

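Wrist view: the ball at (571,206) lies on the centre line between the fingers (510 and 640). I cross-check hub and ball position with the wrist camera.

```bash
python3 - <<'E'
from h import *
w=ctrl.calibration('wrist');s=ctrl.get_state();H=w['hand_eye']
R=np.array(s['eef_rot']);p0=np.array(s['tcp_pos'])
def at2(uv,z):
    p=cv2.undistortPoints(np.array([[uv]],float),w['K'],np.array([w['k1'],0,0,0,0.]))[0,0]
    o=R@H[:3,3]+p0; d=R@H[:3,:3]@np.array([p[0],p[1],1]); return (o+d*(z-o[2])/d[2]).round(4)
for n,uv,z in [('ball',(315,205),.1285),('hub',(309,110),.088),('red',(351,187),.04),('d3',(251,174),.04),('d2',(282,192),.04),('d4',(229,145),.04),('tab',(447,115),.116)]: print(n,at2(uv,z))
E
```

```text
ball [ 0.4283 -0.2495  0.1285]
hub [ 0.48   -0.1952  0.088 ]
red [ 0.4487 -0.2847  0.04  ]
d3 [ 0.3857 -0.1936  0.04  ]
d2 [ 0.393  -0.2321  0.04  ]
d4 [ 0.3945 -0.1564  0.04  ]
tab [ 0.5529 -0.2793  0.116 ]
```

Emit:
{"api": "servo_tool", "payload": {
  "targets": [
    [[-0.06,-0.1,-1.6],[0,0,0]],
    [[-0.06,-0.1,-1.6],[0,0,0]],
    [[0,0,-1.6],[0,0,0]],
    [[0,0,-1.6],[0,0,0]],
    [[0,0,-1.6],[0,0,0]],
    [[0,0,-1.6],[0,0,0]],
    [[0,0,-1.6],[0,0,0]],
    [[0,0,-1.6],[0,0,0]],
    [[0,0,-1.6],[0,0,0]],
    [[0,0,0],[0,0,0]]
  ]
}}

```text
time: 3.2
tcp_pos: [0.4281, -0.2511, 0.0965]
eef_rot: [[0.744, 0.668, -0.004], [0.668, -0.744, 0.002], [-0.002, -0.004, -1.0]]
force: [-0.7, 0.3, -0.2]
opening: 0.0511
finger_force: 0.0
```

Emit:
{"api": "servo_tool", "payload": {
  "targets": [
    [[0,0,0],[0,0,0]],
    [[0,0,0],[0,0,0]],
    [[0,0,0],[0,0,0]],
    [[0,0,0],[0,0,0]]
  ],
  "gripper": -0.32
}}

```text
time: 3.6
tcp_pos: [0.4298, -0.2515, 0.099]
eef_rot: [[0.743, 0.669, 0.001], [0.669, -0.743, -0.001], [0.0, 0.001, -1.0]]
force: [-0.6, -0.9, 0.2]
opening: 0.0292
finger_force: 0.1
```

```bash
python3 - <<'E'
import numpy as np
h=np.array([.4805,-.194])
P=lambda a:h+.075*np.array([np.cos(np.radians(a)),np.sin(np.radians(a))])
for A in [(228,234,240,246,252,256),(256,248,240,232,224,216,208,200,192,186,180)]:
    p=np.array([P(a) for a in A]);print(p.round(4).tolist());print((np.diff(p,axis=0)*100).round(2).tolist())
E
```

```text
[[0.4303, -0.2497], [0.4364, -0.2547], [0.443, -0.259], [0.45, -0.2625], [0.4573, -0.2653], [0.4624, -0.2668]]
[[0.61, -0.49], [0.66, -0.43], [0.7, -0.36], [0.73, -0.28], [0.5, -0.14]]
[[0.4624, -0.2668], [0.4524, -0.2635], [0.443, -0.259], [0.4343, -0.2531], [0.4265, -0.2461], [0.4198, -0.2381], [0.4143, -0.2292], [0.41, -0.2197], [0.4071, -0.2096], [0.4059, -0.2018], [0.4055, -0.194]]
[[-1.0, 0.32], [-0.94, 0.46], [-0.87, 0.59], [-0.78, 0.7], [-0.67, 0.8], [-0.55, 0.89], [-0.43, 0.96], [-0.29, 1.01], [-0.12, 0.78], [-0.04, 0.78]]
```

Emit:
{"api": "servo_tool", "payload": {
  "targets": [
    [[0.3,-0.25,0],[0,0,0]],
    [[0.31,-0.24,0],[0,0,0]],
    [[0.33,-0.22,0],[0,0,0]],
    [[0.33,-0.21,0],[0,0,0]],
    [[0.35,-0.18,0],[0,0,0]],
    [[0.35,-0.18,0],[0,0,0]],
    [[0.36,-0.14,0],[0,0,0]],
    [[0.37,-0.14,0],[0,0,0]],
    [[0.25,-0.07,0],[0,0,0]],
    [[0,0,0],[0,0,0]]
  ]
}}

```text
time: 4.6
tcp_pos: [0.4585, -0.2673, 0.098]
eef_rot: [[0.743, 0.669, -0.002], [0.669, -0.743, 0.001], [-0.001, -0.002, -1.0]]
force: [-2.8, 0.4, -0.8]
opening: 0.0288
finger_force: 0.8
```

Emit:
{"api": "servo_tool", "payload": {
  "targets": [
    [[0.25,-0.07,0],[0,0,0]],
    [[0,0,0],[0,0,0]],
    [[0,0,0],[0,0,0]]
  ]
}}

```text
time: 4.9
tcp_pos: [0.4595, -0.2672, 0.0976]
eef_rot: [[0.743, 0.669, -0.005], [0.669, -0.743, 0.002], [-0.002, -0.005, -1.0]]
force: [-5.0, 1.7, 0.4]
opening: 0.0293
finger_force: 2.3
```

Emit:
{"api": "servo_tool", "payload": {
  "targets": [
    [[0.2,-0.06,0],[0,0,0]],
    [[0.2,-0.06,0],[0,0,0]],
    [[0.2,-0.06,0],[0,0,0]],
    [[0,0,0],[0,0,0]],
    [[0,0,0],[0,0,0]]
  ]
}}

```text
time: 5.4
tcp_pos: [0.461, -0.2667, 0.0962]
eef_rot: [[0.743, 0.669, -0.015], [0.669, -0.743, 0.007], [-0.007, -0.015, -1.0]]
force: [-13.9, 6.5, 3.1]
opening: 0.0286
finger_force: 6.8
```

```bash
python3 - <<'E'
from h import *
b=ctrl.get_image('wrist');a=ctrl.get_image('side')
cv2.imwrite('pics/tw2.png',np.hstack([cv2.resize(a[140:260,280:430],(500,400)),cv2.resize(b,(640,400))[:,180:480]])[...,::-1])
E
```

```text
(no output)
```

View pics/tw2.png

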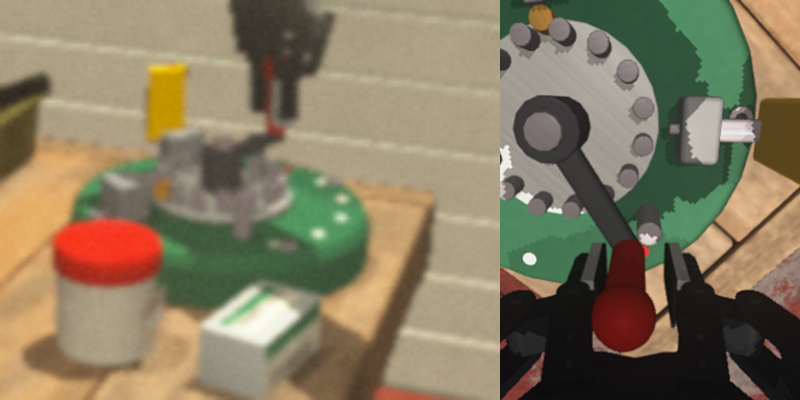

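Lever arm rests against the peg over the red dot, and 15 N does not move it further, so it is at the end stop. Next is clockwise along the arc to 180°.

Emit:
{"api": "servo_tool", "payload": {
  "targets": [
    [[-0.55,0.16,0],[0,0,0]],
    [[-0.55,0.16,0],[0,0,0]],
    [[-0.73,0.28,0],[0,0,0]],
    [[-0.7,0.36,0],[0,0,0]],
    [[-0.66,0.43,0],[0,0,0]],
    [[-0.61,0.49,0],[0,0,0]],
    [[0,0,0],[0,0,0]]
  ]
}}

```text
time: 6.2
tcp_pos: [0.4286, -0.2504, 0.0984]
eef_rot: [[0.743, 0.669, -0.001], [0.669, -0.743, 0.001], [-0.0, -0.001, -1.0]]
force: [-0.1, 0.3, 0.3]
opening: 0.0291
finger_force: 0.0
```

Emit:
{"api": "servo_tool", "payload": {
  "targets": [
    [[-0.56,0.55,0],[0,0,0]],
    [[-0.49,0.61,0],[0,0,0]],
    [[-0.43,0.66,0],[0,0,0]],
    [[-0.36,0.7,0],[0,0,0]],
    [[0,0,0],[0,0,0]]
  ]
}}

```text
time: 6.7
tcp_pos: [0.4103, -0.2243, 0.0981]
eef_rot: [[0.742, 0.671, -0.001], [0.671, -0.742, 0.001], [-0.0, -0.002, -1.0]]
force: [0.6, -0.5, 0.1]
opening: 0.0292
finger_force: 0.0
```

Emit:
{"api": "servo_tool", "payload": {
  "targets": [
    [[-0.28,0.73,0],[0,0,0]],
    [[-0.2,0.76,0],[0,0,0]],
    [[-0.13,0.78,0],[0,0,0]],
    [[-0.04,0.78,0],[0,0,0]],
    [[0,0,0],[0,0,0]],
    [[0,0,0],[0,0,0]]
  ]
}}

```text
time: 7.3
tcp_pos: [0.4047, -0.1951, 0.0983]
eef_rot: [[0.743, 0.67, -0.0], [0.67, -0.743, 0.0], [0.0, -0.0, -1.0]]
force: [-1.0, -0.8, 0.2]
opening: 0.0292
finger_force: 0.0
```

```bash
python3 - <<'E'
from h import *
b=ctrl.get_image('wrist')
cv2.imwrite('pics/w3.png',b[...,::-1])
E
```

```text
(no output)
```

View pics/w3.png

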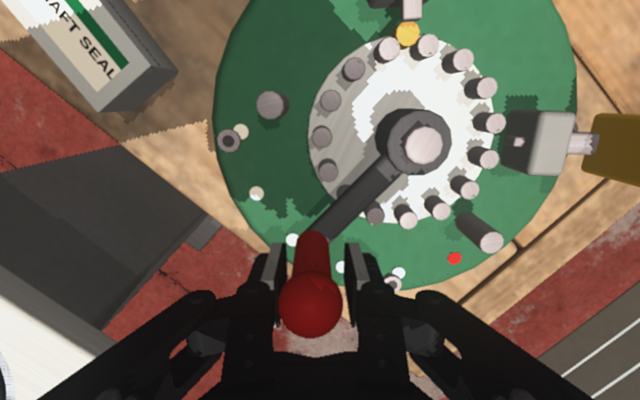

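Lever points at the third white dot (292,240) (red dot at (455,258)), with near-zero force, so it sits in notch 3. Release, rise and go to the outside of the tab.

Emit:
{"api": "servo_tool", "payload": {
  "targets": [
    [[0,0,0],[0,0,0]],
    [[0,0,0],[0,0,0]],
    [[0,0,0],[0,0,0]],
    [[0,0,1.5],[0,0,0]],
    [[0,0,1.5],[0,0,0]],
    [[0,0,1.5],[0,0,0]],
    [[0,0,1.5],[0,0,0]],
    [[0,0,1.5],[0,0,0]],
    [[0,0,1.5],[0,0,0]],
    [[0,0,1],[0,0,0]]
  ],
  "gripper": 0.2
}}

```text
time: 8.35
tcp_pos: [0.4049, -0.1959, 0.1993]
eef_rot: [[0.744, 0.669, 0.001], [0.669, -0.744, -0.001], [0.0, 0.001, -1.0]]
force: [0.3, 1.5, -0.8]
opening: 0.051
finger_force: 0.0
```

Emit:
{"api": "servo_tool", "payload": {
  "targets": [
    [[1.7,-1.08,0],[0,0,0]],
    [[1.7,-1.08,0],[0,0,0]],
    [[1.7,-1.08,0],[0,0,0]],
    [[1.7,-1.08,0],[0,0,0]],
    [[1.7,-1.08,0],[0,0,0]],
    [[1.7,-1.08,0],[0,0,0]],
    [[1.7,-1.08,0],[0,0,0]],
    [[1.7,-1.08,0],[0,0,0]],
    [[1.7,-1.08,0],[0,0,0]],
    [[1.7,-1.08,0],[0,0,0]]
  ],
  "gripper": -1
}}

```text
time: 9.35
tcp_pos: [0.575, -0.3041, 0.1978]
eef_rot: [[0.743, 0.669, -0.001], [0.669, -0.743, 0.0], [-0.0, -0.001, -1.0]]
force: [0.8, -0.6, 0.1]
opening: 0.0
finger_force: 0.0
```

```bash
python3 - <<'E'
from h import *
s=ctrl.get_state();print(s['tcp_pos'],s['time'],s['opening'])
b=ctrl.get_image('wrist')
cv2.imwrite('pics/w4.png',b[...,::-1])
E
```

```text
[ 0.57503646 -0.3041405   0.19781556] 9.35 2.0916015059473594e-05
```

View pics/w4.png

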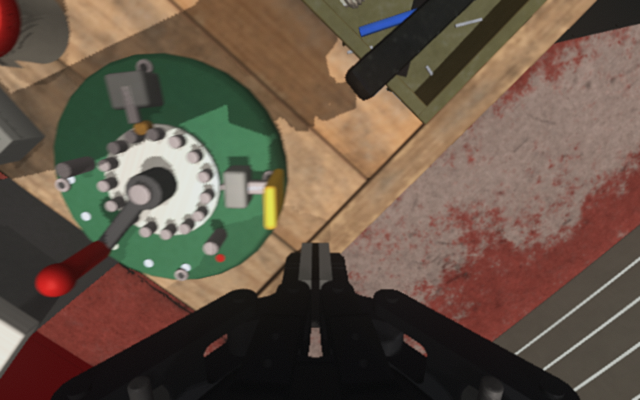

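Lever still covers the third white dot; the tab at (273,198) lies inward of the closed fingers. Descend and push toward the hub.

Emit:
{"api": "servo_tool", "payload": {
  "targets": [
    [[0.13,0.12,-1.4],[0,0,0]],
    [[0.13,0.12,-1.4],[0,0,0]],
    [[0,0,-1.4],[0,0,0]],
    [[0,0,-1.4],[0,0,0]],
    [[0,0,-1.4],[0,0,0]],
    [[0,0,-1.4],[0,0,0]],
    [[0,0,-1.4],[0,0,0]],
    [[0,0,0],[0,0,0]],
    [[0,0,0],[0,0,0]]
  ]
}}

```text
time: 10.3
tcp_pos: [0.5773, -0.3012, 0.1001]
eef_rot: [[0.743, 0.669, -0.0], [0.669, -0.743, 0.0], [0.0, -0.0, -1.0]]
force: [-0.0, 0.1, -0.4]
opening: 0.0002
finger_force: 0.0
```

Emit:
{"api": "servo_tool", "payload": {
  "targets": [
    [[-0.2,0.223,0],[0,0,0]],
    [[-0.2,0.223,0],[0,0,0]],
    [[-0.2,0.223,0],[0,0,0]],
    [[-0.2,0.223,0],[0,0,0]],
    [[-0.2,0.223,0],[0,0,0]],
    [[0,0,0],[0,0,0]]
  ]
}}

```text
time: 10.9
tcp_pos: [0.567, -0.2898, 0.1005]
eef_rot: [[0.743, 0.669, 0.0], [0.669, -0.743, -0.0], [-0.0, 0.0, -1.0]]
force: [0.4, -0.1, -0.7]
opening: -0.0
finger_force: 0.0
```

Emit:
{"api": "servo_tool", "payload": {
  "targets": [
    [[-0.2,0.223,0],[0,0,0]],
    [[-0.2,0.223,0],[0,0,0]],
    [[-0.2,0.223,0],[0,0,0]],
    [[-0.2,0.223,0],[0,0,0]],
    [[-0.2,0.223,0],[0,0,0]],
    [[0,0,0],[0,0,0]]
  ]
}}

```text
time: 11.5
tcp_pos: [0.5569, -0.2784, 0.1004]
eef_rot: [[0.743, 0.669, -0.0], [0.669, -0.743, 0.0], [-0.0, -0.001, -1.0]]
force: [0.7, -0.1, -0.6]
opening: -0.0
finger_force: 0.2
```

Emit:
{"api": "servo_tool", "payload": {
  "targets": [
    [[-0.1,0.11,0],[0,0,0]],
    [[-0.1,0.11,0],[0,0,0]],
    [[-0.1,0.11,0],[0,0,0]],
    [[-0.1,0.11,0],[0,0,0]],
    [[0,0,0],[0,0,0]],
    [[0,0,0],[0,0,0]]
  ]
}}

```text
time: 12.1
tcp_pos: [0.5542, -0.2754, 0.1005]
eef_rot: [[0.744, 0.669, 0.003], [0.669, -0.744, -0.001], [0.001, 0.003, -1.0]]
force: [5.2, -2.9, -1.6]
opening: -0.0
finger_force: 2.4
```

Emit:
{"api": "servo_tool", "payload": {
  "targets": [
    [[-0.1,0.11,0],[0,0,0]],
    [[-0.1,0.11,0],[0,0,0]],
    [[-0.1,0.11,0],[0,0,0]],
    [[-0.1,0.11,0],[0,0,0]],
    [[0,0,0],[0,0,0]],
    [[0,0,0],[0,0,0]]
  ]
}}

```text
time: 12.7
tcp_pos: [0.554, -0.2751, 0.101]
eef_rot: [[0.745, 0.667, 0.013], [0.668, -0.745, -0.007], [0.005, 0.014, -1.0]]
force: [14.7, -10.7, -10.6]
opening: -0.0001
finger_force: 8.5
```

Hard stop at r≈0.110 with 18 N, matching the fully-in geometry. Back off, rise and look.

Emit:
{"api": "servo_tool", "payload": {
  "targets": [
    [[0.4,-0.44,0],[0,0,0]],
    [[0.6,-0.66,0],[0,0,0]],
    [[0.6,-0.66,0],[0,0,0]],
    [[0.6,-0.66,0],[0,0,0]],
    [[0,0,2],[0,0,0]],
    [[0,0,2],[0,0,0]],
    [[0,0,2],[0,0,0]],
    [[0,0,2],[0,0,0]],
    [[0,0,2],[0,0,0]],
    [[0,0,0],[0,0,0]]
  ]
}}

```text
time: 13.7
tcp_pos: [0.5729, -0.295, 0.2034]
eef_rot: [[0.743, 0.669, 0.005], [0.669, -0.743, -0.002], [0.002, 0.005, -1.0]]
force: [0.5, -0.6, 0.7]
opening: 0.0001
finger_force: 0.0
```

Emit:
{"api": "servo_tool", "payload": {
  "targets": [
    [[0,-2,0],[0,0,0]],
    [[0,-2,0],[0,0,0]],
    [[0,-2,0],[0,0,0]],
    [[0,-2,0],[0,0,0]],
    [[0,-2,0],[0,0,0]],
    [[0,0,0],[0,0,0]],
    [[0,0,0],[0,0,0]]
  ]
}}

```text
time: 14.4
tcp_pos: [0.571, -0.3946, 0.1998]
eef_rot: [[0.744, 0.668, -0.0], [0.668, -0.744, 0.001], [0.0, -0.001, -1.0]]
force: [-0.5, 0.4, 0.1]
opening: 0.0
finger_force: 0.0
```

```bash
python3 - <<'E'
from h import *
s=ctrl.get_state();print(s['time'],s['tcp_pos'],s['force'])
a=ctrl.get_image('top');b=ctrl.get_image('wrist');cv2.imwrite('pics/top5.png',a[...,::-1])
cv2.imwrite('pics/tw5.png',np.hstack([cv2.resize(a[165:275,280:432],(553,400),interpolation=cv2.INTER_CUBIC),b[:,:240]])[...,::-1])
E
python3 m.py pics/top5.png | grep -v wht
```

```text
14.4 [ 0.57104964 -0.39463678  0.19982717] [-0.49697109  0.37758309  0.06541418]
[ 70  98 156] [ 71  99 154] [ 14  83 187] [ 70  99 154]
green [(808, array([375.83663366, 185.98391089])), (2766, array([373.77042661, 232.38467101]))]
hull centre [ 0.47995719 -0.19280278] r 0.11000281390938844 res 0.000797869255839273
red 6 [413.8 230.8] [ 0.4418 -0.2659] r 0.082 ang -117.6
red 82 [381.6 247.1] [ 0.4067 -0.1923] r 0.073 ang 179.6
yel 37 [408.6 188. ] [ 0.5419 -0.2613] r 0.092 ang -47.9
```

View pics/tw5.png

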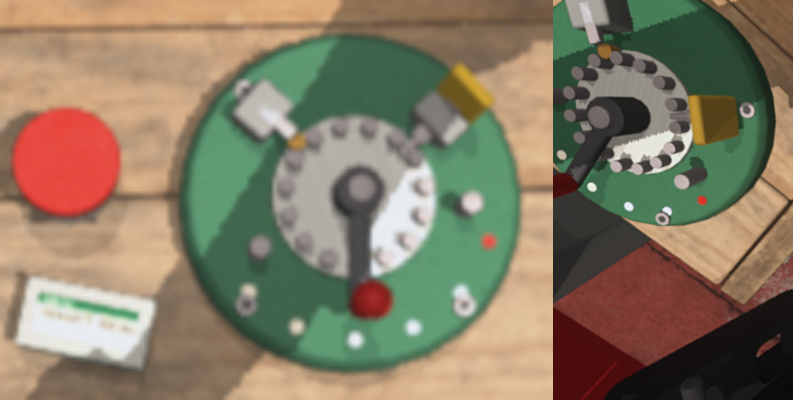

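Lever is at 179.6°, on the third click, with its ball at (371,299). The tab is at r = 92 mm, so the bolt is fully in. The jar and carton have not moved.

```bash
python3 -c "
from cell import ctrl
print(ctrl.hand_in())"
```

```text
the job is handed in; nothing more can be done
None
```

I turned the lever back to its end stop, then three clicks clockwise (it reads 179.6° against a target of 180°), pushed the bolt fully in (tab at 92 mm), and handed the job in at about 14.5 s; the jar and carton stand where they were, and the wooden block was never approached.

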